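Load the tube carrier end pockets in order and hold it up level

TASK

Take the long flat-capped tube out of the white bench rack and seat it fully in pocket 1 of the grey carrier (the end pocket beside the rounded nose), then seat the short dome-capped tube fully in pocket 4 at the other end, so that the carrier is balanced. Then take the carrier by its black handle, lift it until its underside is at least 12 cm above the bench, and finish while still holding it there, level and still, with both tubes in it. Never tip the carrier, and leave the thin capless tube and the other things on the bench alone.

Things in the scene. Friction and masses are not known exactly. Their poses are not given: they have to be found in the camera images.
- carrier: loose tube carrier, about 0.35 kg: grey block 160 (its x) x 48 (its y) x 40 mm with four round pockets in a row along its x axis at x = -64, -34, 34, 64 mm, numbered 1 to 4 in that order; a low rounded nose (14 mm high, 24 mm wide, reaching to x = -98 mm) marks the pocket 1 end. Pockets: 20 mm diameter, 35 mm deep, 2 mm chamfer. A handle rises from the middle of the block to 100 mm above the underside. Origin: centre of the underside; z up. It may stand at any yaw
- carrier_handle (a point): centre of the carrier's black handle tab, 85 mm above its underside: 44 mm long (carrier x), 14 mm thick (carrier y: the way to pinch it), 30 mm high (from 70 to 100 mm above the underside), on a 16 x 12 mm steel post. Axes as the carrier's
- pocket1 (a point): centre of the mouth of pocket 1 (the end with the nose), at the block's top face 40 mm above the underside; the pocket floor is 35 mm below. Axes as the carrier's
- pocket4 (a point): centre of the mouth of pocket 4 (the end without the nose), at the block's top face 40 mm above the underside; the pocket floor is 35 mm below. Axes as the carrier's
- rack: fixed white bench rack 48 (its x) x 170 (its y) x 36 mm with four holes in a row along its y axis at y = -63, -21, 21, 63 mm, 20 mm diameter, 30 mm deep (hole floor 6 mm above the bench); three hold the tubes in any order. Origin: centre of the underside
- long_tube_center (a point): half-way up the long tube: clear, 16 mm diameter, 100 mm long with its flat-topped white cap (19 mm diameter, topmost 26 mm), so the cap's top is 50 mm above this point and the tube's foot 50 mm below; 20 g; starts upright in a rack hole. Grip it by the cap; seated in a pocket this point is 15 mm above the pocket mouth
- short_tube_center (a point): half-way up the short tube: clear, 16 mm diameter, 80 mm long with its dome-topped white cap (19 mm diameter, topmost 26 mm, of which the top 6 mm are the dome), so the cap's top is 40 mm above this point and the tube's foot 40 mm below; 20 g; starts upright in a rack hole. Grip it by the cap; seated in a pocket this point is 5 mm above the pocket mouth
- thin_tube_center (a point): half-way up the thin capless tube, 13 mm diameter, 92 mm long, standing in the rack: leave it there
- jar: small lidded jar, 38 mm diameter, 50 mm tall, between the rack's and the carrier's places; loose, to be left alone. Origin: its underside
- stopper: black rubber stopper, 24 mm diameter, 20 mm tall, nearer the robot than the jar; loose, to be left alone. Origin: its underside
- bottle: capped white bottle, 64 mm diameter, 120 mm tall, on the far side of the rack and carrier; loose, to be left alone. Origin: its underside
- tape: flat ring of paper tape, 80 mm diameter, 20 mm tall, on the far side of the rack and carrier; loose, to be left alone. Origin: its underside
- tip_box: clear box 90 x 120 x 50 mm, on the far side of the rack and carrier; loose, to be left alone. Origin: its underside
- marker: black marker pen, about 14 mm thick, 120 mm long, lying near the robot; loose, to be left alone. Origin: its underside
Things that resemble listed ones, but are neither listed nor needed, are in the scene too. What is shaped like the part that bears short_tube_center but green is not meant. Leave any purple look-alike of the part that bears long_tube_center alone.

How it is judged:
By the outcome, as a careful person would: the job done as asked, in the order asked, and still so for the second after the job is handed in, while the arm keeps its last pose, push and grip.
It also fails if it takes over 72 s, if anything falls off the work surface, if the arm or the gripper's body presses on something with over 40 N, if the wrist force passes 120 N, or if a joint passes its speed limit or range.

ROBOT

A 6-joint arm with a two-finger parallel gripper is mounted at the origin on the work surface. World frame = base frame: x ahead of the robot, y to its left, z up, the work surface at z = 0. Lengths are in m, angles in rad, forces in N, time in s.
With the tool pointing down it reaches from about 0.35 to 0.775 m from the base axis. Payload 7.3 kg.
Tool frame: the origin (TCP) lies where the fingers leave the gripper's body, on its centre line; the fingertips stand 66 mm ahead of it and the grasp point (between the pads) lies 47 mm ahead of it (robot.tips_ahead is the distance from the TCP to the fingertips, in m); z points along the fingers, y is the line along which they close (so a half turn about z gives the same grasp; the last joint's range is limited). The gripper opens to 92 mm and grips with 3 to 60 N. Pads are 19 mm wide; open, the fingers measure 130 mm over their backs; the gripper's body (75 mm by 190 mm) begins 47 mm behind the grasp point.
Start: joints at [-1.29, 0.342, 1.524, -0, 1.275, -0.146], TCP at [0.217, -0.478, 0.292] pointing down, gripper open.
Joint ranges: [-2.53, 2.53], [-0.77, 2.02], [0.04, 2.7], [-1, 4.14], [0.28, 2.66], [-3.11, 3.11]. Speed limits (rad/s): [2.57, 2.57, 3.14, 3.14, 3.14, 3.14].

INTERFACE

Orientations are given as [roll, pitch, yaw] about the fixed x, y, z axes, in that order (R = Rz(yaw) Ry(pitch) Rx(roll)).
In Python, from cell import robot gives the robot as it stands.
- The arm moves only by the shell command python3 -m inch 'ROWS' [FORCE]. ROWS is a JSON object of lists of equal length, an entry for each row: "travel": the shift along the tool's x, y, z in mm, a list of three; "turn": the turn about the tool's z in units of 5 degrees (1.0 is 5 degrees); "claw": the closure, from -1 (fully open) to 1 (shut). A call has 1 to 12 rows; each row is the pose to reach, as a shift and turn from the pose commanded when the call began, along the tool's axes at that moment; what a row does not reach only later rows make up. A row lasts 1/10 s, in which the tool goes at most 50 mm and 8.59 degrees, less where a joint would pass 70% of its speed; a pose out of reach is approached as far as the arm can. A call with a gripper value outside its range is refused whole. The fingers move at their own pace and stop on an object; FORCE is the grip in N (left out, the last holds). Time passes only in rows, so rows that repeat a pose let the fingers close. It gives the time, the measured TCP pose, the force, the opening and the grip force at its end, in the units of the state.
- robot.observe(): the state, without advancing time (a new reading comes with each control period).
- robot.read_camera(name): name is "scene" or "top" or "wrist"; returns a dict with "pixels" (420x560x3 uint8, red, green, blue), "fx", "fy", "cx", "cy" (pixels), "cam_to_world" (4x4, takes a point from camera to world coordinates). Camera axes: x right, y down, z forward; pixel columns grow to the right and rows downward; lengths in m; the calibration is good to about 2 mm. The wrist camera is an equidistant fisheye: a pixel r from the principal point sees the ray r / f radians off the axis. A picture is of the moment at which its call begins. There is no depth.
- robot.hand_in(): hands the job in; it is judged then, once.
The state is a dict: "time": time; "qpos": joint angles; "qvel": joint speeds; "joint_efforts": joint torques, N m; "tool_pos": TCP position; "tool_rot": TCP orientation; "contact_force": force on the tool from outside, world axes, zero at the start; "torque": the same for the moment, N m; "opening": finger opening in m; "grip_force": force on a finger pad.
Only numpy, scipy, OpenCV 4.12 (cv2) and the standard library are available. Lean on these libraries where they do the work, as an engineer would, in place of code of your own. Each camera call takes 0.05 s, during which the arm holds its last target. There are 200 camera calls.

## Working session

There is one attempt and no reset: what is moved stays moved. The work goes in short steps, Python scripts to look and compute and a shell command to move; the robot and the scene stay as the last step left them, time stands still between calls to the robot, and variables do not carry over. Pictures are saved under pics/ and viewed, at most 14 in all, crops included, and the job is handed in when it is done.

```bash
mkdir -p pics; ls; cat > h.py <<'E'
import numpy as np, cv2
from cell import robot
def grab(n,f=None):
    d=robot.read_camera(n)
    if f: cv2.imwrite('pics/'+f,d['pixels'][:,:,::-1])
    return d
def ray(d,u,v):
    T=np.array(d['cam_to_world']); x=(u-d['cx'])/d['fx']; y=(v-d['cy'])/d['fy']
    if d.get('fish'):
        r=np.hypot(x,y); k=np.tan(r)/r if r>1e-9 else 1; x*=k;y*=k
    return T[:3,3],T[:3,:3]@np.array([x,y,1])
def onz(d,u,v,z):
    o,r=ray(d,u,v); return o+r*(z-o[2])/r[2]
def tri(d1,p1,d2,p2):
    A=np.zeros((3,3));b=np.zeros(3)
    for d,p in((d1,p1),(d2,p2)):
        o,r=ray(d,*p); r=r/np.linalg.norm(r); P=np.eye(3)-np.outer(r,r); A+=P;b+=P@o
    return np.linalg.solve(A,b)
E
python3 - <<'E'
from h import *
import pickle
o={}
for n in('scene','top','wrist'):
    d=grab(n); d['fish']=n=='wrist'; o[n]=d
    print(n,d['fx'],d['cx'],d['cy'],np.round(d['cam_to_world'],3).tolist())
pickle.dump(o,open('v0.pkl','wb'))
a=[o[n]['pixels'][:,:,::-1] for n in('scene','top')]
for n,i in zip(('scene','top'),a): cv2.imwrite(f'pics/{n}0.png',cv2.resize(i,(800,600),interpolation=cv2.INTER_CUBIC))
print(robot.observe())
E
```

```text
pics
scene 403.3340595069621 278.07463399940406 209.9371254338544 [[0.642, 0.489, -0.59, 0.962], [0.767, -0.423, 0.483, -0.344], [-0.013, -0.763, -0.646, 0.503], [0.0, 0.0, 0.0, 1.0]]
top 497.75665635789926 285.63779396048625 198.66420655396647 [[-0.006, -0.992, 0.126, 0.446], [-1.0, 0.008, 0.014, -0.02], [-0.015, -0.126, -0.992, 1.052], [0.0, 0.0, 0.0, 1.0]]
wrist 325.19226210127806 279.33895196223244 208.44755619523644 [[0.415, -0.878, -0.24, 0.283], [-0.91, -0.401, -0.107, -0.449], [-0.002, 0.262, -0.965, 0.385], [0.0, 0.0, 0.0, 1.0]]
{'time': 0.15, 'qpos': array([-1.28998238e+00,  3.42559902e-01,  1.52477739e+00,  5.80017170e-06,
        1.27539420e+00, -1.45973205e-01]), 'qvel': array([ 0.00061022, -0.00057366, -0.00266456, -0.00231505,  0.00029306,
       -0.00014794]), 'joint_efforts': array([ 1.30928896e-03, -4.31470549e+01, -2.44352371e+01,  7.18067726e-02,
        5.37549821e-02, -1.00470138e-04]), 'tool_pos': array([ 0.21729546, -0.47767803,  0.29171306]), 'tool_rot': array([-3.14046673e+00, -1.71138173e-04,  4.26785361e-01]), 'contact_force': array([ 0.77596277,  0.15802639, -0.31235971]), 'torque': array([ 0.04119281,  0.00680889, -0.01439348]), 'grip_force': 0.0, 'opening': 0.09185741841046312}
```

View pics/scene0.png

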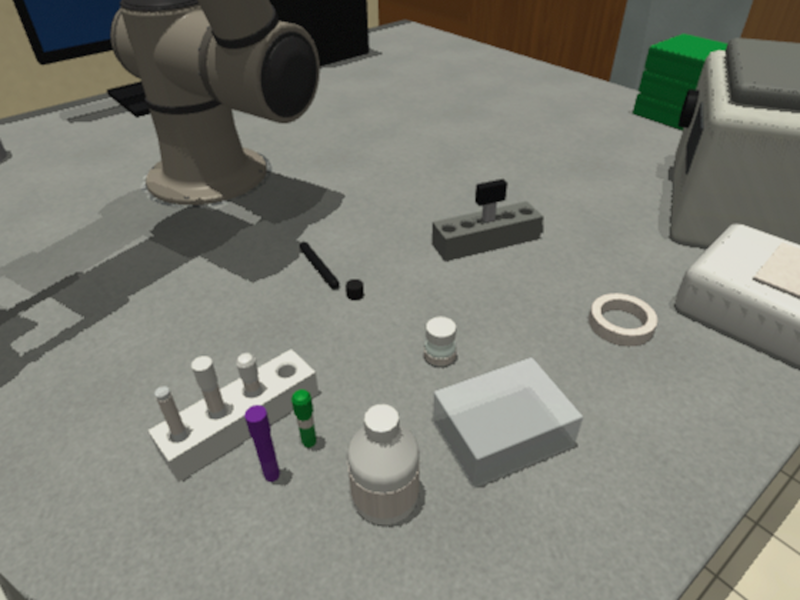

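View pics/top0.png

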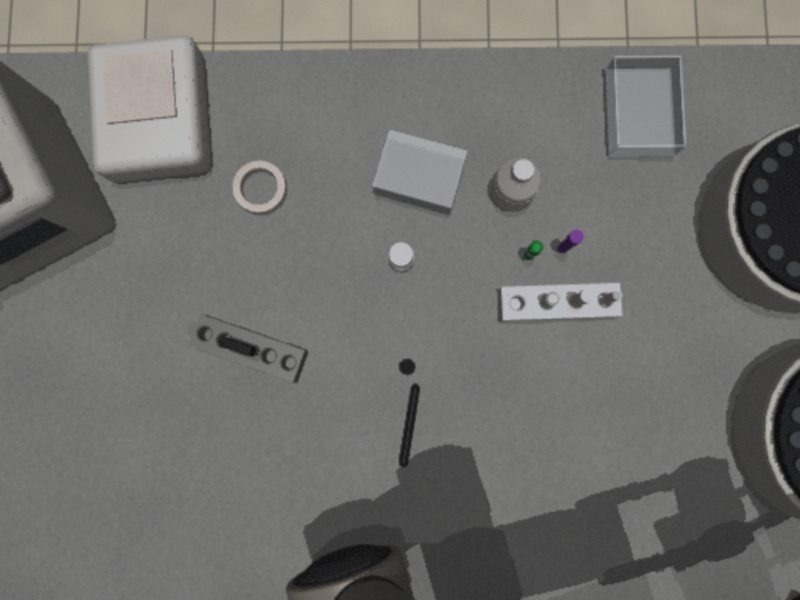

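Scene: the rack holds the thin tube (165,395), a tall tube (205,370) and a shorter one (247,362), with an empty hole at (287,370). Top: the rack is at (560,301) and the carrier at (250,348).

Candidates for the long tube (scene px): white-capped (205,370), purple look-alike (258,440), thin capless (168,412). Candidates for the short tube: white dome (247,362), green look-alike (303,415). I choose (205,370) and (247,362), and check them in a close crop together with the nose end.

```bash
python3 - <<'E'
import pickle,cv2,numpy as np
o=pickle.load(open('v0.pkl','rb'))
t=o['top']['pixels'][:,:,::-1]; s=o['scene']['pixels'][:,:,::-1]
# crops: origin/scale: A top carrier x120..220,y210..285 ; B top rack x340..440,y190..265 ; C scene rack x100..230,y235..335; D scene carrier x290..390,y120..195
def c(i,x,y,w,h): return cv2.resize(np.ascontiguousarray(i[y:y+h,x:x+w]),(400,300),interpolation=cv2.INTER_CUBIC)
m=np.vstack([np.hstack([c(t,120,210,100,75),c(t,340,190,100,75)]),np.hstack([c(s,100,235,133,100),c(s,290,120,100,75)])])
cv2.imwrite('pics/crop.png',cv2.convertScaleAbs(m,alpha=1.4))
E
```

```text
(no output)
```

View pics/crop.png

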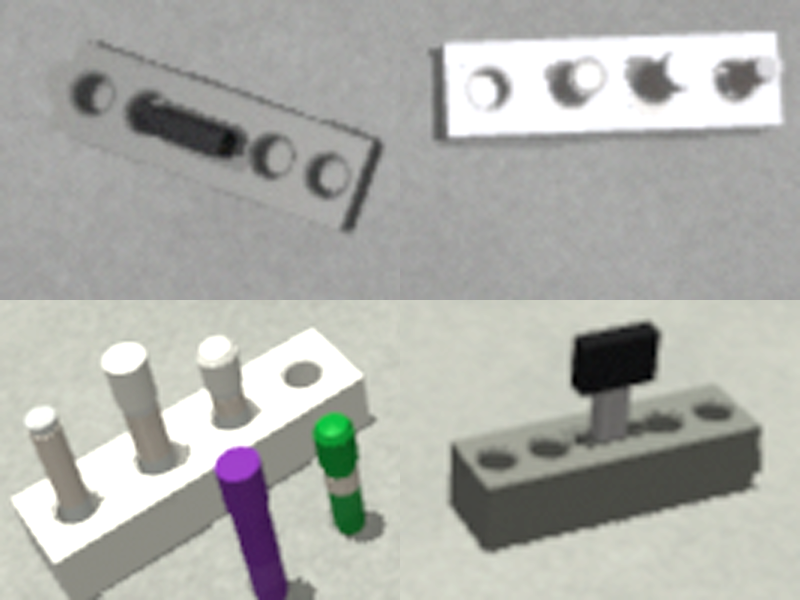

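The crop confirms it: the wide flat cap is at crop (125,360), the dome cap at (217,352) and the thin tube at (45,420). No nose shows at the near end of the carrier (crop D left), so it should be at the +y end (crop A, faint patch at (60,95)). I'll check this with the wrist camera.

```bash
python3 - <<'E'
import pickle; from h import *
o=pickle.load(open('v0.pkl','rb')); t,s=o['top'],o['scene']
A=lambda u,v:(120+u/4-.375,210+v/4-.375); B=lambda u,v:(340+(u-400)/4-.375,190+v/4-.375)
C=lambda u,v:(100+u/3-.375,235+(v-300)/3-.375); D=lambda u,v:(290+(u-400)/4-.375,120+(v-300)/4-.375)
for p,q in(((93,93),(713,411)),((272,156),(549,447)),((327,175),(497,460))):
    print('pocket',onz(t,*A(*p),.04).round(4),onz(s,*D(*q),.04).round(4))
print('handle top',onz(t,*A(185,125),.1).round(4),onz(s,*D(615,333),.1).round(4))
print('long cap top',onz(s,*C(127,358),.106).round(4),'short',onz(s,*C(217,348),.083).round(4),'thin',onz(s,*C(42,415),.098).round(4))
for p,q in (((489,88),(303,373)),((570,83),(232,410)),((652,80),(157,455)),((735,77),(75,505))): print('hole',onz(t,*B(*p),.036).round(4),onz(s,*C(*q),.036).round(4))
print('short top from top cam',onz(t,*B(590,75),.086).round(4))
E
```

```text
pocket [0.5062 0.2863 0.04  ] [0.5054 0.2836 0.04  ]
pocket [0.4736 0.1941 0.04  ] [0.4725 0.1915 0.04  ]
pocket [0.4638 0.166  0.04  ] [0.4635 0.1624 0.04  ]
handle top [0.487  0.2235 0.1   ] [0.483  0.2226 0.1   ]
long cap top [ 0.5492 -0.2465  0.106 ] short [ 0.5476 -0.2047  0.083 ] thin [ 0.5485 -0.2884  0.098 ]
hole [ 0.5468 -0.1614  0.036 ] [ 0.547  -0.1636  0.036 ]
hole [ 0.5491 -0.2028  0.036 ] [ 0.5454 -0.2046  0.036 ]
hole [ 0.5503 -0.2447  0.036 ] [ 0.5472 -0.2471  0.036 ]
hole [ 0.5515 -0.287   0.036 ] [ 0.5494 -0.2904  0.036 ]
short top from top cam [ 0.5478 -0.2037  0.086 ]
```

```bash
cat >> h.py <<'E'
def go(x,y,z,yaw=None):
    s=robot.observe(); p=s['tool_pos']; w=s['tool_rot'][2]
    c,n=np.cos(w),np.sin(w); R=np.array([[c,n,0],[n,-c,0],[0,0,-1]])
    d=(R.T@(np.array([x,y,z])-p))*1000
    t=None if yaw is None else -(((yaw-np.degrees(w)+180)%360)-180)/5
    print('travel',d.round(1),'turn',t)
E
python3 -c "
from h import *;import pickle
o=pickle.load(open('v0.pkl','rb'));t=o['top']
go(.549,-.246,.22,90)
k=.7
for n,u,v,z in(('bottle',523,170,.12),('purple',576,237,.1),('green',536,246,.08),('jar',401,253,.05)):print(n,onz(t,u*k,v*k,z).round(3))"
python3 -m inch '{"travel":[[398,-73,72],[398,-73,72],[398,-73,72],[398,-73,72],[398,-73,72],[398,-73,72],[398,-73,72],[398,-73,72],[398,-73,72],[398,-73,72],[398,-73,72],[398,-73,72]],"turn":[-13.1,-13.1,-13.1,-13.1,-13.1,-13.1,-13.1,-13.1,-13.1,-13.1,-13.1,-13.1],"claw":[0,0,0,0,0,0,0,0,0,0,0,0]}' 15
python3 - <<'E'
from h import *
d=grab('wrist','w1.png'); d['fish']=True; import pickle; pickle.dump(d,open('w1.pkl','wb'))
go(.549,-.246,.14,90)
E
```

```text
travel [397.9 -73.6  71.7] turn -13.109400014224502
bottle [ 0.717 -0.162  0.12 ]
purple [ 0.629 -0.235  0.1  ]
green [ 0.621 -0.184  0.08 ]
jar [0.617 0.004 0.05 ]
time: 1.35
tool_pos: [0.5483, -0.248, 0.2206]
tool_rot: [-3.142, 0.0, 1.567]
contact_force: [0.9, 0.6, -0.7]
opening: 0.0456
grip_force: 0.0
travel [ 2.1  0.6 80.8] turn -0.039002832629387287
```

View pics/w1.png

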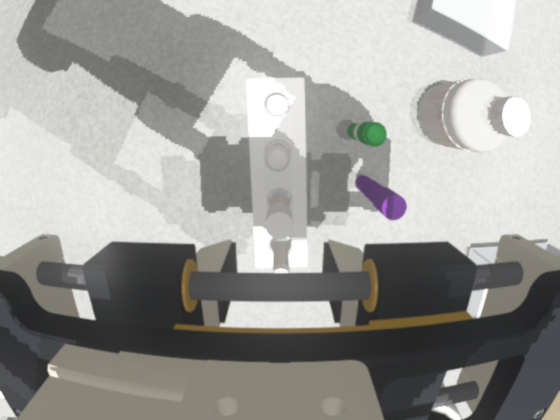

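The wrist view shows the empty hole at (277,103), the short dome at (277,155), the long flat cap at (279,207) and the thin tube at (280,245). Purple and green stand ahead of the rack, clear of the fingers.

```bash
python3 - <<'E'
from h import *; import pickle
d=pickle.load(open('w1.pkl','rb'))
print(onz(d,277,103,.036),onz(d,277,153,.084),onz(d,279,206,.106))
E
```

```text
[ 0.54841544 -0.16139576  0.036     ] [ 0.54864109 -0.19967314  0.084     ] [ 0.54999501 -0.23265552  0.106     ]
```

```bash

python3 -m inch '{"travel":[[2,0.5,40],[2,0.5,60],[2,0.5,80],[2,0.5,80],[2,0.5,80],[2,0.5,80],[2,0.5,80],[2,0.5,80],[2,0.5,80],[2,0.5,80]],"turn":[0,0,0,0,0,0,0,0,0,0],"claw":[0,0,0,0,0.8,0.8,0.8,0.8,0.8,0.8]}' 15
python3 -m inch '{"travel":[[0,0,-20],[0,0,-60],[0,0,-100],[0,0,-100],[0,0,-100]],"turn":[0,0,0,0,0],"claw":[0.8,0.8,0.8,0.8,0.8]}'
python3 - <<'E'
from h import *; import pickle
d=grab('scene'); t=grab('top'); w=grab('wrist')
pickle.dump((d,t,w),open('v2.pkl','wb'))
a=cv2.resize(d['pixels'][150:350,50:300],(500,400)); b=cv2.resize(w['pixels'][130:330,180:380],(300,300))
m=np.zeros((400,800,3),np.uint8); m[:,:500]=a; m[:300,500:]=b
cv2.imwrite('pics/g1.png',m[:,:,::-1])
go(.5058,.285,.24,70.8)
E
```

```text
time: 2.4
tool_pos: [0.5503, -0.2449, 0.1411]
tool_rot: [3.14, 0.001, 1.57]
contact_force: [-0.6, -0.0, 5.4]
opening: 0.0186
grip_force: 15.0
time: 2.9
tool_pos: [0.5501, -0.2447, 0.2409]
tool_rot: [3.14, 0.001, 1.57]
contact_force: [0.0, 0.0, -0.6]
opening: 0.0187
grip_force: 15.0
travel [529.3 -43.9  -1.5] turn 3.8310322676449573
```

View pics/g1.png

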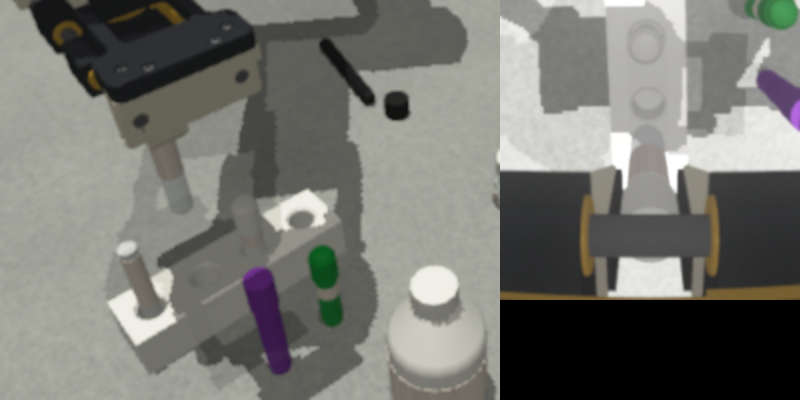

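```bash

python3 -m inch '{"travel":[[0,0,-30],[529,-44,-30],[529,-44,-30],[529,-44,-30],[529,-44,-30],[529,-44,-30],[529,-44,-30],[529,-44,-30],[529,-44,-30],[529,-44,-30],[529,-44,-30],[529,-44,-30]],"turn":[0,3.8,3.8,3.8,3.8,3.8,3.8,3.8,3.8,3.8,3.8,3.8],"claw":[0.8,0.8,0.8,0.8,0.8,0.8,0.8,0.8,0.8,0.8,0.8,0.8]}'
python3 - <<'E'
from h import *; import pickle
go(.5058,.285,.27,70.8)
d,t,w=pickle.load(open('v2.pkl','rb'))
print('foot',onz(d,139.8,253.6,.108))
E
```

```text
time: 4.25
tool_pos: [0.505, 0.2874, 0.2686]
tool_rot: [-3.139, 0.001, 1.24]
contact_force: [0.4, -0.6, 0.2]
opening: 0.0184
grip_force: 15.0
travel [-2.   1.5 -1.4] turn 0.05458095712255044
foot [ 0.5487364  -0.24891942  0.108     ]
```

```bash

python3 - <<'E'
from h import *; import pickle
d=grab('scene'); t=grab('top'); w=grab('wrist'); w['fish']=True
pickle.dump((d,t,w),open('v3.pkl','wb'))
a=cv2.resize(d['pixels'][60:210,280:420],(400*14//15+26,400)); b=cv2.resize(w['pixels'][130:330,180:380],(400,400),interpolation=cv2.INTER_CUBIC)
cv2.imwrite('pics/g2.png',cv2.convertScaleAbs(np.hstack([a,b])[:,:,::-1],alpha=1.3)); print(a.shape)
E
```

```text
(400, 399, 3)
```

View pics/g2.png

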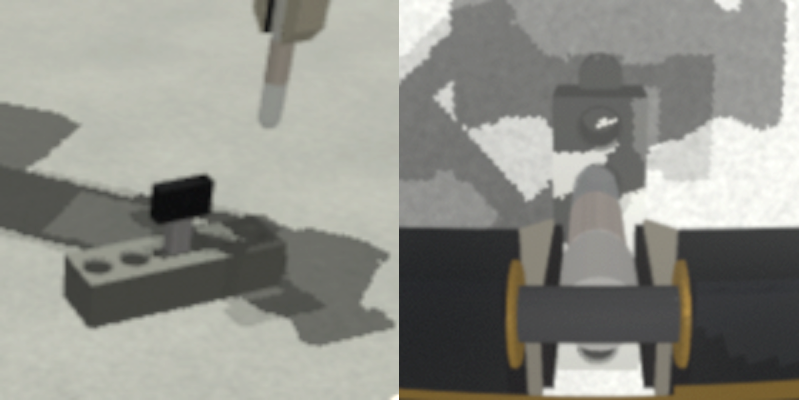

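```bash

python3 - <<'E'
from h import *; import pickle
d,t,w=pickle.load(open('v3.pkl','rb'))
s=robot.observe(); p=s['tool_pos']; print(p,s['tool_rot'])
print('pocket1',onz(w,280,191,.04)); 
print('foot wrist',onz(w,278.5,217,p[2]-.129),'scene',onz(d,374.3,103,p[2]-.131))
E
```

```text
[0.50534568 0.28603074 0.26839818] [-3.13934920e+00  2.03557585e-03  1.24199539e+00]
pocket1 [0.50719447 0.28903049 0.04      ]
foot wrist [0.50704688 0.29166206 0.13939818] scene [0.49819929 0.29244739 0.13739818]
```

```bash
cat >> h.py <<'E'
def proj(d,P):
    T=np.linalg.inv(np.array(d['cam_to_world'])); q=T[:3,:3]@np.array(P)+T[:3,3]
    x,y=q[:2]/q[2]
    if d.get('fish'):
        r=np.hypot(x,y); k=np.arctan(r)/r; x*=k;y*=k
    return np.array([d['cx']+d['fx']*x,d['cy']+d['fy']*y])
E
python3 - <<'E'
from h import *; import pickle
d,t,w=pickle.load(open('v3.pkl','rb'))
from scipy.spatial.transform import Rotation as Ro
s=robot.observe(); p=s['tool_pos']; R=Ro.from_euler('xyz',s['tool_rot']).as_matrix()
for a in(.047,.06,.08,.1,.135):
    P=p+R[:,2]*a; q=proj(d,P); v=proj(w,P)
    print(a,'scenecrop',((q-[280,60])*[399/140,400/150]).round(0),'wristcrop',((v-[180,130])*2+[399,0]).round(0))
q=proj(w,[.5058,.2855,.04]);print('pocket expected wcrop',(q-[180,130])*2+[399,0])
E
```

```text
0.047 scenecrop [289.   9.] wristcrop [595. 295.]
0.06 scenecrop [286.  27.] wristcrop [595. 273.]
0.08 scenecrop [281.  55.] wristcrop [595. 243.]
0.1 scenecrop [277.  81.] wristcrop [595. 219.]
0.135 scenecrop [269. 125.] wristcrop [596. 185.]
pocket expected wcrop [598.62508151 129.30447971]
```

```bash

python3 - <<'E'
from h import *
go(.5065,.287,.195,70.8)
E
```

```text
travel [ 1.3  0.8 73.4] turn 0.07221878722972974
```

```bash

python3 -m inch '{"travel":[[1.3,0.8,40],[1.3,0.8,73],[1.3,0.8,73],[1.3,0.8,73]],"turn":[0,0,0,0],"claw":[0.8,0.8,0.8,0.8]}'
python3 - <<'E'
from h import *; import pickle
d=grab('scene'); w=grab('wrist'); w['fish']=True
pickle.dump((d,w),open('v4.pkl','wb'))
a=cv2.resize(d['pixels'][100:200,290:390],(400,400),interpolation=cv2.INTER_CUBIC); b=cv2.resize(w['pixels'][150:250,230:330],(400,400),interpolation=cv2.INTER_CUBIC)
cv2.imwrite('pics/g3.png',cv2.convertScaleAbs(np.hstack([a,b])[:,:,::-1],alpha=1.5))
s=robot.observe(); p=s['tool_pos'];print(p)
for P in([p[0],p[1],p[2]-.135],[.5065,.287,.04],[.5065,.287,.005]):
    print((proj(d,P)-[290,100])*4,(proj(w,P)-[230,150])*4+[400,0])
E
```

```text
time: 4.8
tool_pos: [0.5078, 0.2843, 0.1971]
tool_rot: [-3.14, 0.001, 1.237]
contact_force: [0.6, -0.5, 1.7]
opening: 0.0183
grip_force: 15.0
[0.50861655 0.28499905 0.19896938]
[323.85533084 151.99776882] [587.22062    279.81137585]
[317.21261578 188.12932341] [574.78695615 238.84866075]
[308.8074047  242.55073249] [577.24364764 197.94941061]
```

View pics/g3.png

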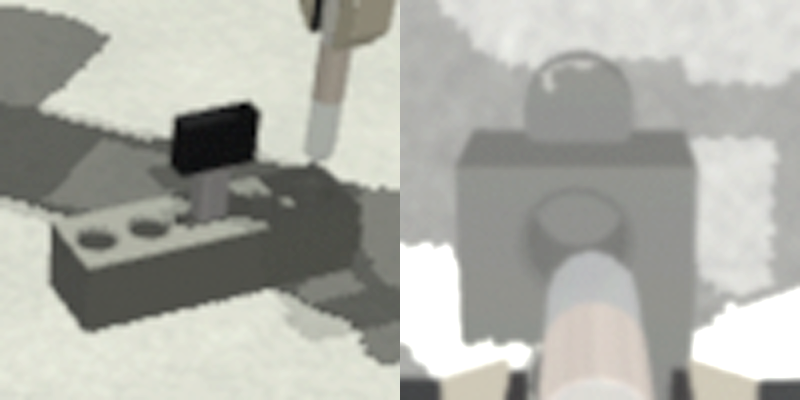

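```bash

python3 - <<'E'
from h import *; import pickle
d,w=pickle.load(open('v4.pkl','rb'))
f=lambda u,v,z:onz(w,230+(u-400)/4,150+v/4,z)
a=f(594,295,.071);b=f(578,242,.04);print(a,b)
S=[robot.observe()['tool_pos'] for _ in range(5)];print(np.round(S,4))
go(*(robot.observe()['tool_pos']+np.r_[(b-a)[:2],0]))
E
```

```text
[0.50958534 0.28396317 0.071     ] [0.50689313 0.28616919 0.04      ]
[[0.5086 0.285  0.199 ]
 [0.5086 0.285  0.199 ]
 [0.5086 0.285  0.199 ]
 [0.5086 0.285  0.199 ]
 [0.5086 0.285  0.199 ]]
travel [ 1.2 -3.3  0. ] turn None
```

```bash

python3 -m inch '{"travel":[[1.2,-2.7,0],[1.2,-2.7,10],[1.2,-2.7,20],[1.2,-2.7,26],[1.2,-2.7,31],[1.2,-2.7,36]],"turn":[0,0,0,0,0,0],"claw":[0.8,0.8,0.8,0.8,0.8,0.8]}'
python3 - <<'E'
from h import *
w=grab('wrist'); b=cv2.resize(w['pixels'][150:250,230:330],(400,400),interpolation=cv2.INTER_CUBIC)
d=grab('scene');a=cv2.resize(d['pixels'][100:200,290:390],(400,400),interpolation=cv2.INTER_CUBIC)
cv2.imwrite('pics/g4.png',cv2.convertScaleAbs(np.hstack([a,b])[:,:,::-1],alpha=1.5))
E
```

```text
time: 5.5
tool_pos: [0.5053, 0.2873, 0.1605]
tool_rot: [-3.141, 0.0, 1.238]
contact_force: [-0.7, -0.7, -0.4]
opening: 0.0187
grip_force: 15.0
```

View pics/g4.png

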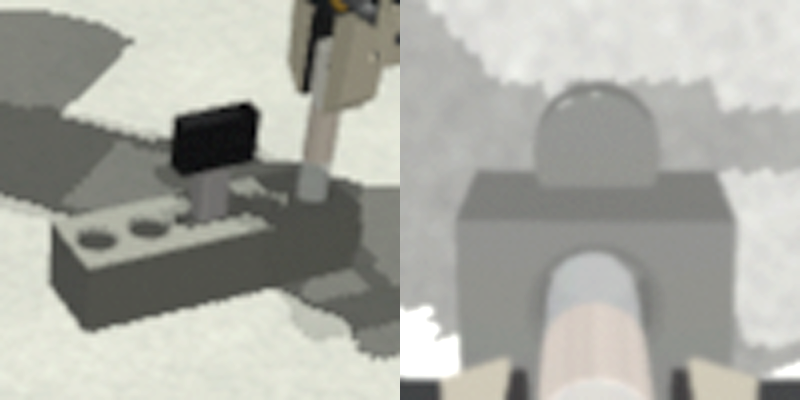

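The foot is inside the pocket, with no contact force. I'll continue down to the floor, then release.

```bash

python3 -m inch '{"travel":[[0,0.7,6],[0,0.7,12],[0,0.7,16],[0,0.7,19],[0,0.7,21],[0,0.7,21]],"turn":[0,0,0,0,0,0],"claw":[0.8,0.8,0.8,0.8,0.8,0.8]}'
```

```text
time: 6.2
tool_pos: [0.5061, 0.2872, 0.1403]
tool_rot: [3.141, -0.0, 1.238]
contact_force: [0.5, -0.3, 0.4]
opening: 0.0187
grip_force: 15.0
```

```bash

python3 -m inch '{"travel":[[0,0,1],[0,0,2],[0,0,2]],"turn":[0,0,0],"claw":[0.8,0.8,0.8]}'
```

```text
time: 6.5
tool_pos: [0.5068, 0.2876, 0.14]
tool_rot: [3.139, -0.002, 1.238]
contact_force: [-1.9, -0.4, 10.1]
opening: 0.0183
grip_force: 15.0
```

Contact on the floor with 10 N, so the tube is seated. Release and lift.

```bash

python3 -m inch '{"travel":[[0,0,-1],[0,0,-1],[0,0,-1],[0,0,-1],[0,0,-40],[0,0,-90],[0,0,-100],[0,0,-100]],"turn":[0,0,0,0,0,0,0,0],"claw":[0.6,0.3,0,0,0,0,0,0]}'
python3 - <<'E'
from h import *
go(.550,-.2035,.24,90)
go(.4645,.167,.18,70.8)
w=grab('wrist'); w['fish']=True; b=cv2.resize(w['pixels'][130:330,180:380],(400,400),interpolation=cv2.INTER_CUBIC)
d=grab('scene');a=cv2.resize(d['pixels'][100:200,290:390],(400,400),interpolation=cv2.INTER_CUBIC)
cv2.imwrite('pics/g5.png',cv2.convertScaleAbs(np.hstack([a,b])[:,:,::-1],alpha=1.5))
print((proj(w,[.5065,.287,.105])-[180,130])*2+[400,0])
E
```

```text
time: 7.3
tool_pos: [0.5069, 0.2874, 0.2403]
tool_rot: [3.138, -0.003, 1.238]
contact_force: [0.0, 0.4, -0.3]
opening: 0.0459
grip_force: 0.0
travel [-4.50e+02  2.01e+02  3.00e-01] turn -3.8088226727287404
travel [-127.6   -0.7   60.3] turn 0.031177327271257126
[591.89057771 182.20718489]
```

View pics/g5.png

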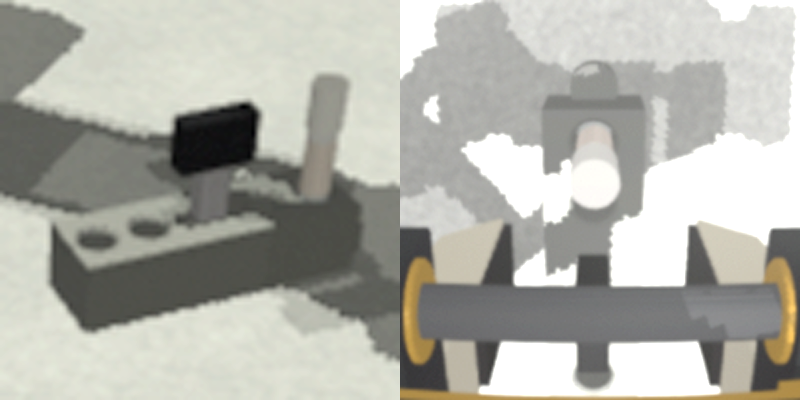

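Seated: the cap sits at crop (596,183), as predicted. Next is the short tube.

```bash

python3 -m inch '{"travel":[[-450,201,0],[-450,201,0],[-450,201,0],[-450,201,0],[-450,201,0],[-450,201,0],[-450,201,0],[-450,201,0],[-450,201,0],[-450,201,0],[-450,201,0],[-450,201,0]],"turn":[-3.8,-3.8,-3.8,-3.8,-3.8,-3.8,-3.8,-3.8,-3.8,-3.8,-3.8,-3.8],"claw":[0,0,0,0,0,0,0,0,0,0,0,0]}'
python3 -c "
from h import *
grab('top');go(.549,-.2033,.12,90);grab('top');go(.549,-.2033,.12,90)"
```

```text
time: 8.6
tool_pos: [0.5482, -0.2046, 0.2357]
tool_rot: [-3.138, -0.002, 1.567]
contact_force: [0.0, 0.7, -0.3]
opening: 0.0458
grip_force: 0.0
travel [1.000e-01 6.000e-01 1.162e+02] turn -0.018807963012341132
travel [ -0.6   0.4 116.7] turn -0.003194479146316098
```

```bash

python3 -m inch '{"travel":[[0,0.5,45],[0,0.5,85],[0,0.5,105],[0,0.5,116],[0,0.5,116],[0,0.5,116],[0,0.5,116],[0,0.5,116],[0,0.5,116],[0,0.5,116]],"turn":[0,0,0,0,0,0,0,0,0,0],"claw":[0,0,0,0,0,0.8,0.8,0.8,0.8,0.8]}'
python3 -c "
from h import *
grab('top');print(robot.observe()['tool_pos'])"
python3 -m inch '{"travel":[[0,0,-20],[0,0,-60],[0,0,-110],[0,0,-140],[0,0,-140],[0,0,-140]],"turn":[0,0,0,0,0,0],"claw":[0.8,0.8,0.8,0.8,0.8,0.8]}'
python3 -c "
from h import *
go(.4645,.167,.26,70.8)"
```

```text
time: 9.7
tool_pos: [0.55, -0.2041, 0.123]
tool_rot: [3.14, 0.001, 1.57]
contact_force: [-0.6, -0.8, 3.5]
opening: 0.0186
grip_force: 15.0
[ 0.55002394 -0.20413445  0.1229993 ]
time: 10.35
tool_pos: [0.5496, -0.2039, 0.2624]
tool_rot: [3.141, 0.0, 1.57]
contact_force: [-0.4, 0.2, -0.5]
opening: 0.0189
grip_force: 15.0
travel [370.8 -85.4   2.4] turn 3.8300406514040275
```

```bash

python3 -m inch '{"travel":[[370,-85,0],[370,-85,0],[370,-85,0],[370,-85,0],[370,-85,0],[370,-85,0],[370,-85,0],[370,-85,0],[370,-85,0],[370,-85,40],[370,-85,85],[370,-85,85]],"turn":[3.8,3.8,3.8,3.8,3.8,3.8,3.8,3.8,3.8,3.8,3.8,3.8],"claw":[0.8,0.8,0.8,0.8,0.8,0.8,0.8,0.8,0.8,0.8,0.8,0.8]}'
python3 - <<'E'
from h import *
d=grab('scene');w=grab('wrist'); w['fish']=True; b=cv2.resize(w['pixels'][150:250,230:330],(400,400),interpolation=cv2.INTER_CUBIC)
a=cv2.resize(d['pixels'][100:200,270:370],(400,400),interpolation=cv2.INTER_CUBIC)
cv2.imwrite('pics/g6.png',cv2.convertScaleAbs(np.hstack([a,b])[:,:,::-1],alpha=1.5))
import pickle; pickle.dump(w,open('w6.pkl','wb'))
p=robot.observe()['tool_pos'];print(p)
for P in([p[0],p[1],p[2]-.109],[.4642,.1664,.04]): print((proj(w,P)-[230,150])*4+[400,0])
go(.4642,.1664,.175,70.8)
E
```

```text
time: 11.55
tool_pos: [0.4614, 0.1647, 0.1715]
tool_rot: [-3.13, 0.007, 1.238]
contact_force: [-1.1, -0.5, -0.2]
opening: 0.0186
grip_force: 15.0
[0.46479536 0.16544175 0.17669428]
[599.27517717 323.4613762 ]
[595.40596569 269.52636726]
travel [ 0.7 -0.9  1.7] turn 0.02148684913030934
```

View pics/g6.png

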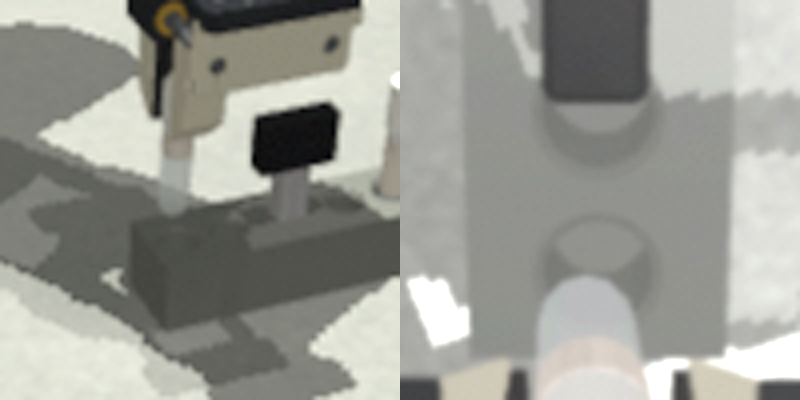

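```bash

python3 - <<'E'
from h import *; import pickle
w=pickle.load(open('w6.pkl','rb')); f=lambda u,v,z:onz(w,230+(u-400)/4,150+v/4,z)
a=f(587,325,.067);b=f(600,270,.04);print(a,b)
go(*(robot.observe()['tool_pos']+np.r_[(b-a)[:2],0]))
E
```

```text
[0.46272581 0.16560892 0.067     ] [0.46496594 0.16604186 0.04      ]
travel [1.1 2.  0. ] turn None
```

```bash

python3 -m inch '{"travel":[[1,2,0],[1,2,8],[1,2,16],[1,2,23],[1,2,29],[1,2,34],[1,2,34]],"turn":[0,0,0,0,0,0,0],"claw":[0.8,0.8,0.8,0.8,0.8,0.8,0.8]}'
python3 -c "
from h import *
grab('top');s=robot.observe();print(s['tool_pos'],s['contact_force'])"
python3 -m inch '{"travel":[[0,0,6],[0,0,11],[0,0,15],[0,0,17],[0,0,17]],"turn":[0,0,0,0,0],"claw":[0.8,0.8,0.8,0.8,0.8]}'
```

```text
time: 12.35
tool_pos: [0.4666, 0.1664, 0.1423]
tool_rot: [-3.14, 0.001, 1.239]
contact_force: [-1.5, 1.4, -1.4]
opening: 0.0187
grip_force: 15.0
[0.46688536 0.16642774 0.1426872 ] [-1.16446671 -0.50742601 -0.76634555]
time: 12.9
tool_pos: [0.4672, 0.1664, 0.1258]
tool_rot: [-3.141, 0.0, 1.238]
contact_force: [-0.4, 0.0, -0.5]
opening: 0.0186
grip_force: 15.0
```

```bash

python3 -m inch '{"travel":[[0,0,1.5],[0,0,3],[0,0,4],[0,0,4]],"turn":[0,0,0,0],"claw":[0.8,0.8,0.8,0.8]}'
```

```text
time: 13.3
tool_pos: [0.4672, 0.1665, 0.1221]
tool_rot: [3.141, 0.0, 1.238]
contact_force: [-2.0, -0.6, -0.2]
opening: 0.0187
grip_force: 15.0
```

```bash

python3 -m inch '{"travel":[[0,0,1],[0,0,2],[0,0,2]],"turn":[0,0,0],"claw":[0.8,0.8,0.8]}'
```

```text
time: 13.6
tool_pos: [0.4675, 0.1667, 0.1215]
tool_rot: [3.14, -0.001, 1.238]
contact_force: [-4.8, -1.2, 13.6]
opening: 0.0186
grip_force: 15.0
```

```bash

python3 -m inch '{"travel":[[0,0,-2],[0,0,-2],[0,0,-2],[0,0,-2],[0,0,-40],[0,0,-85],[0,0,-115],[64,0,-115],[64,0,-115],[64,0,-115],[64,0,-115]],"turn":[0,0,0,0,0,0,0,0,0,0,0],"claw":[0.6,0.3,0,0,0,0,0,0,0,0,0]}'
python3 - <<'E'
from h import *
d=grab('scene');w=grab('wrist'); w['fish']=True; b=cv2.resize(w['pixels'][130:330,180:380],(400,400),interpolation=cv2.INTER_CUBIC)
a=cv2.resize(d['pixels'][100:200,270:370],(400,400),interpolation=cv2.INTER_CUBIC)
cv2.imwrite('pics/g7.png',cv2.convertScaleAbs(np.hstack([a,b])[:,:,::-1],alpha=1.5))
p=robot.observe()['tool_pos'];print(p)
for P in([.4862,.2268,.1],[.507,.2873,.105],[.4655,.1662,.085]): print((proj(w,P)-[180,130])*2+[400,0])
go(.4862,.2268,.132,71)
E
```

```text
time: 14.7
tool_pos: [0.4874, 0.2266, 0.2342]
tool_rot: [-3.14, 0.002, 1.239]
contact_force: [-0.4, -0.4, -0.7]
opening: 0.046
grip_force: 0.0
[0.48752625 0.22608652 0.23445262]
[590.61127272 179.71044716]
[589.90556141   3.56523317]
[592.07683464 313.42615858]
travel [  0.2  -1.5 102.5] turn -0.014358333734116968
```

View pics/g7.png

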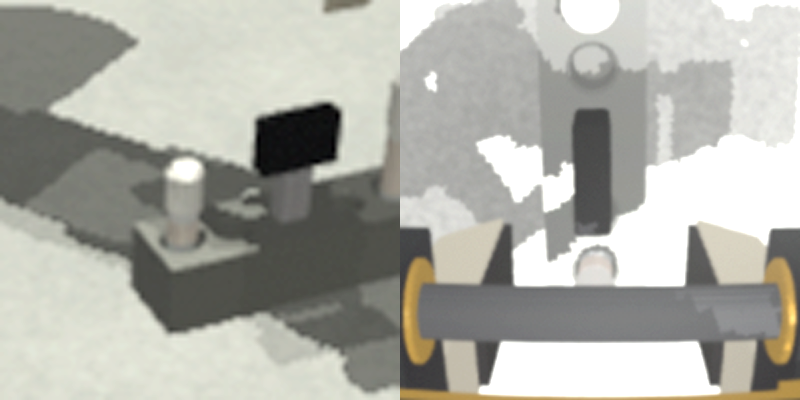

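Both tubes are seated. The handle's top runs from crop (592,108) to about (592,235), centred under the gripper. Grasp it.

```bash

python3 -m inch '{"travel":[[0,-1.3,40],[0,-1.3,75],[0,-1.3,95],[0,-1.3,103],[0,-1.3,103],[0,-1.3,103],[0,-1.3,103],[0,-1.3,103],[0,-1.3,103],[0,-1.3,103],[0,-1.3,103],[0,-1.3,103]],"turn":[0,0,0,0,0,0,0,0,0,0,0,0],"claw":[0,0,0,0,0,0.3,0.5,0.7,0.9,0.9,0.9,0.9]}' 45
```

```text
time: 16.0
tool_pos: [0.4868, 0.2275, 0.1324]
tool_rot: [3.142, 0.0, 1.238]
contact_force: [-1.7, 0.8, 3.4]
opening: 0.0137
grip_force: 45.0
```

```bash

python3 -m inch '{"travel":[[0,0,-5],[0,0,-15],[0,0,-30],[0,0,-45],[0,0,-60],[0,0,-75],[0,0,-90],[0,0,-105],[0,0,-120],[0,0,-133],[0,0,-142],[0,0,-147]],"turn":[0,0,0,0,0,0,0,0,0,0,0,0],"claw":[0.9,0.9,0.9,0.9,0.9,0.9,0.9,0.9,0.9,0.9,0.9,0.9]}'
python3 -m inch '{"travel":[[0,0,0],[0,0,0],[0,0,0],[0,0,0],[0,0,0],[0,0,0],[0,0,0],[0,0,0],[0,0,0],[0,0,0]],"turn":[0,0,0,0,0,0,0,0,0,0],"claw":[0.9,0.9,0.9,0.9,0.9,0.9,0.9,0.9,0.9,0.9]}'
python3 - <<'E'
from h import *
d=grab('scene');w=grab('wrist'); b=cv2.resize(w['pixels'][130:330,180:380],(400,400),interpolation=cv2.INTER_CUBIC)
a=cv2.resize(d['pixels'][30:230,250:450],(400,400),interpolation=cv2.INTER_CUBIC)
cv2.imwrite('pics/g8.png',cv2.convertScaleAbs(np.hstack([a,b])[:,:,::-1],alpha=1.5))
s=robot.observe();print(s['tool_pos'],np.abs(s['qvel']).max(),s['torque'])
E
```

```text
time: 17.2
tool_pos: [0.4869, 0.2274, 0.2802]
tool_rot: [3.141, -0.001, 1.238]
contact_force: [-0.0, -0.6, -3.8]
opening: 0.0139
grip_force: 45.0
time: 18.2
tool_pos: [0.4869, 0.2274, 0.2792]
tool_rot: [3.142, 0.0, 1.238]
contact_force: [0.0, 0.6, -3.6]
opening: 0.0138
grip_force: 45.0
[0.4868575  0.22741882 0.27918521] 0.0010973594303177055 [-0.03472944 -0.03054351  0.02146045]
```

View pics/g8.png

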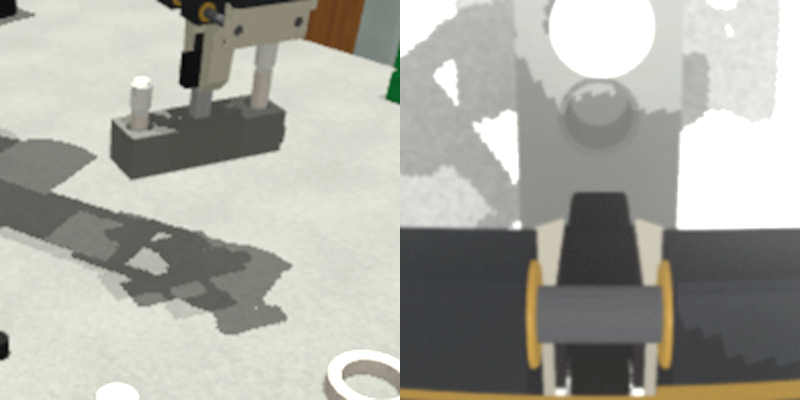

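The carrier hangs level about 14.7 cm up, still, with both tubes in it.

```bash
python3 -c "
from cell import robot
print(robot.hand_in())"
```

```text
the job is handed in; nothing more can be done
None
```

The job is handed in: the long tube is seated in pocket 1 and the short tube in pocket 4, and the arm holds the carrier by its handle, level and still, with its underside about 14.7 cm above the bench.

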